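Clamp the slab-cutting guide

ROBOT

A 6-joint arm with a two-finger parallel gripper is mounted at the origin on the work surface. World frame = base frame: x ahead of the robot, y to its left, z up, the work surface at z = 0. Lengths are in mm, angles in degrees, forces in N, time in s.
With the tool pointing down it reaches from about 425 to 1125 mm from the base axis. Payload 14.9 kg.
Tool frame: the origin (TCP) lies at the very end of the fingers, on their centre line; the grasp point (between the pads) lies 19 mm behind it; z points along the fingers, y is the line along which they close (so a half turn about z gives the same grasp; the last joint's range is limited). The gripper opens to 91 mm and grips with 3 to 60 N. Pads are 32 mm wide; open, the fingers measure 118 mm over their backs; the gripper's body (76 mm by 178 mm) begins 60 mm behind the grasp point.
Start: joints at [66.904, 21.709, 99.362, -0, 58.929, -1.908], TCP at [253.008, 652.69, 213.932] pointing down, gripper open.
Joint ranges: [-158.91, 158.91], [-42.39, 125.64], [0.06, 152.35], [-60.88, 240.88], [17.5, 164.5], [-176.32, 176.32]. Speed limits (degrees/s): [108.29, 108.29, 136.94, 180, 180, 180].

INTERFACE

Orientations are given as [roll, pitch, yaw] about the fixed x, y, z axes, in that order (R = Rz(yaw) Ry(pitch) Rx(roll)).
In Python, from cell import * gives the robot as it stands.
- The arm moves only by the shell command python3 -m creep 'ROWS' [FORCE]. ROWS is a JSON object of lists of equal length, an entry for each row: "linear": the shift along the tool's x, y, z as a fraction of full scale, a list of three; "delta_rot": the turn, a rotation vector about the tool's x, y, z as a fraction of full scale, a list of three; "jaw": the gripper's target within -1 to 1 (fully open at 1, half-way at 0, shut at -1). A call has 1 to 10 rows; each row is the pose to reach, as a shift and turn from the pose commanded when the call began, along the tool's axes at that moment; what a row does not reach only later rows make up. Full scale, the value 1, is 300 mm for a shift and 90 degrees for a turn. A row lasts 1/10 s, in which the tool goes at most 50 mm and 8.59 degrees, less where a joint would pass 70% of its speed; a pose out of reach is approached as far as the arm can. A call with a number of a shift or a turn outside -1 to 1 is refused whole. A call with a gripper value outside its range is refused whole. The fingers move at their own pace and stop on an object; FORCE is the grip in N (left out, the last holds). Time passes only in rows, so rows that repeat a pose let the fingers close. It gives the time, the measured TCP pose, the force, the opening and the grip force at its end, in the units of the state.
- get_state(): the state, without advancing time (a new reading comes with each control period).
- capture(name): name is "side" or "top"; returns a dict with "color" (420x560x3 uint8, red, green, blue), "range_z" (420x560 float32, mm along the optical axis (not along the pixel's ray), 0 where there is no reading), "fx", "fy", "cx", "cy" (pixels), "R" (3x3) and "t" (3): a world point X has camera coordinates R X + t. Camera axes: x right, y down, z forward; pixel columns grow to the right and rows downward; lengths in mm; the calibration is good to about 2 mm. A picture is of the moment at which its call begins.
- close_job(): hands the job in; it is judged then, once.
Trained networks look in a picture, given as the dict that the camera call returned (one of the last four; its "shot" number tells which), for a name from the list of things; names that differ only in an ending like _2 or _b are one class to them, and where a whole thing is asked for, a point or a joint stands for the part that bears it (a point fixed in the world has none). Each returns a list of dicts, best first, with "score" (0 to 1); they miss things now and then, are a little off and sometimes report something else, mostly with a low value. They report only what shows in the picture. A call takes as long as a camera call.
- recognise(picture, query): "rect" ([left, top, right, bottom] in pixels, round what is visible of it).
- spot_point(picture, query): "location" ([column, row] in pixels: a listed point, or the origin of a listed thing).
The state is a dict: "clock": time; "qpos": joint angles; "dq": joint speeds; "joint_efforts": joint torques, N m; "tool_pos": TCP position; "orientation": TCP orientation; "wrist_force": force on the tool from outside, world axes, zero at the start; "wrist_torque": the same for the moment, N m; "width": finger opening in mm; "gripper_force": force on a finger pad.
Only numpy, scipy, OpenCV 4.12 (cv2) and the standard library are available. Lean on these libraries where they do the work, as an engineer would, in place of code of your own. Each camera call takes 0.05 s, during which the arm holds its last target. There are 200 camera calls.

TASK

Set the wooden guide batten on the cutting board, flat under the foot of the screw clamp and snug against the two back pins and the end pin. Then turn the clamp's knob clockwise until its rubber foot just touches the batten, give it a quarter of a turn more and no further, so that the batten is held but the soft wood is not bruised, and let go. Leave the other things on and around the board where they are.

Things in the scene. Friction and masses are not known exactly. Their poses are not given: they have to be found in the camera images.
- board: Pale slab-cutting board, 340 (x) x 440 (y) x 18 mm, fixed. Origin: centre of its underside. Upright steel pins 10 mm thick, tops 48 mm above its underside: back pins at (45,-110) and (45,55) mm, end pin at (20,145) mm in its x, y. The seated batten's centre is thus at (20,0) mm, its length along the board's y.
- clamp: Blue steel screw clamp, fixed to the board. Origin: on the vertical screw axis, at about the board's top (0 to 4 mm over it); at (20,105) mm in the board's x, y, axes parallel. Column 82 mm behind the axis (+x); arm 24 mm wide, its boss top 95 mm over the origin. A rubber foot 28 mm across hangs over the batten's place, 2 to 7.5 mm clear of a 20 mm batten at the start.
- knob_grip (a point): Centre of the clamp's knob, to be gripped from above: on the screw axis, 13 mm under the knob's top. The knob is round, black, fluted, 41 mm across, 26 mm tall, with a white pointer line on top. It sinks with the screw, 12 mm a turn. Grip it here at any yaw.
- knob (a joint): Turn of the knob in rad, growing clockwise from above (tightening). Friction 0.22 Nm, which at rest may pull either way. Where the foot touches differs each time (1 to 4 rad on) and must be felt: from there the rubber squeezes (softly for the first 0.1 rad), the moment at the knob climbs by 0.09 Nm and the foot's press by 46 N a rad. The foot swivels and does not drag the wood. The knob stays as left.
- batten: The guide batten: straight brown wood, 40 (x) x 280 (y) x 20 mm, about 0.14 kg, at first lying flat on the front (-x) part of the board. Origin: centre of its underside; y along its length, its +y end the one for the clamp and end pin. Grip across its 40 mm width.
- rib: Bystander: round dark wooden smoothing rib, a disc 60 mm across and 6 mm thick, lying on the board behind the pins, on the side away from the clamp. Origin: centre of its underside.
- pencil: Bystander: red pencil, 130 mm long, 8 mm thick, lying on the board near its back edge, along the board's y. Origin: middle of its length, at the underside.
- knife: Bystander: palette knife, blue handle and steel blade, 248 mm long, 20 mm wide, on the table just beyond the board's -y edge. Origin: underside, where handle meets blade; x runs to the blade's tip.
- loop_tool: Bystander: clay loop tool with a light wooden handle, 174 mm long, on the table beyond the knife. Origin: underside near the ferrule; x runs to the wire loop.
- bisque_cup: Bystander: empty pink-brown fired clay cup, 72 mm across the rim, 80 mm tall, on the table beside the board on the clamp's side. Origin: centre of its underside.
- glaze_jar: Bystander: closed glaze jar, blue with a pale label and white lid, 64 mm across, 85 mm tall, on the table beside the board on the clamp's side. Origin: centre of its underside.

How it is judged (in metres and radians):
On the way, in this order (a step that is already met when the one before it is completed fails the run):
1. the batten lies flat and snug against all three pins, the clamp's foot still clear of it (x of batten in the frame of board between 0.017 and 0.0235 m and y of batten in the frame of board between -0.0035 and 0.003 m and z of batten in the frame of board below 0.0205 m and angle between the y axis of batten and the y axis of board, either way round below 0.025 rad and angle between batten's own z axis and vertical below 0.02 rad and contact force between clamp and batten below 0.5 N), for 0.2 s.
2. the clamp's foot touches the batten in its place (x of batten in the frame of board between 0.017 and 0.0235 m and y of batten in the frame of board between -0.0035 and 0.003 m and z of batten in the frame of board below 0.0205 m and angle between the y axis of batten and the y axis of board, either way round below 0.025 rad and angle between batten's own z axis and vertical below 0.02 rad and contact force between clamp and batten above 1.5 N), for 0.1 s.
At the end, for the whole second after the job is handed in: The batten lies flat and still against both back pins and the end pin (within 3 mm, 1.4 degrees), pressed by the clamp's foot with 42 to 92 N: a quarter turn past touch, give or take 0.085 of a turn. The knob is at rest and let go (x of batten in the frame of board between 0.017 and 0.0235 m and y of batten in the frame of board between -0.0035 and 0.003 m and z of batten in the frame of board below 0.0205 m and angle between the y axis of batten and the y axis of board, either way round below 0.025 rad and angle between batten's own z axis and vertical below 0.02 rad and contact force between clamp and batten between 42 and 92 N and linear speed of batten below 0.01 m/s and velocity of joint knob below 0.05 rad/s).
It fails at once if the clamp presses on the batten with over 107 N (0.39 turn past touch): the wood is bruised (contact force between clamp and batten above 107 N).
It fails at once if a bystander is shifted by more than 25 mm or tipped (distance of any of rib, pencil, knife, loop_tool, bisque_cup, glaze_jar from where it was at the start of the episode above 0.025 m or angle between any of bisque_cup, glaze_jar's own z axis and vertical above 0.3 rad).
It also fails if it takes over 72 s, if anything falls off the work surface, if the arm or the gripper's body presses on something with over 40 N, if the wrist force passes 120 N, or if a joint passes its speed limit or range.

## Working session

There is one attempt and no reset: what is moved stays moved. The work goes in short steps, Python scripts to look and compute and a shell command to move; the robot and the scene stay as the last step left them, time stands still between calls to the robot, and variables do not carry over. Pictures are saved under pics/ and viewed, at most 10 in all, crops included, and the job is handed in when it is done.

```bash
mkdir -p pics; cat > h.py <<'E'
from cell import *
import numpy as np, cv2
def px2w(p,u,v,z=None):
    R=np.array(p["R"]);t=np.array(p["t"])
    d=np.array([(u-p["cx"])/p["fx"],(v-p["cy"])/p["fy"],1.])
    o=-R.T@t; w=R.T@d
    if z is None:
        s=p["range_z"][int(round(v)),int(round(u))]
    else: s=(z-o[2])/w[2]
    return o+s*w
def cloud(p):
    R=np.array(p["R"]);t=np.array(p["t"])
    v,u=np.mgrid[0:420,0:560]; z=p["range_z"]
    c=np.stack([(u-p["cx"])/p["fx"]*z,(v-p["cy"])/p["fy"]*z,z],-1)
    return (c-t)@R
E
python3 - <<'E'
from h import *
s=get_state(); print(s["tool_pos"],s["orientation"],s["wrist_force"],s["width"])
ims=[]
for n in("top","side"):
    p=capture(n); ims.append(p["color"][:,:,::-1])
    print(n,(-np.array(p["R"]).T@p["t"]).round(), p["fx"])
    np.savez(n+".npz",**{k:p[k] for k in("color","range_z","fx","fy","cx","cy","R","t")})
    for q in("board","clamp","knob_grip","batten","rib","pencil","knife","bisque_cup","glaze_jar"):
        r=spot_point(p,q)
        for x in r[:1]:
            u,v=x["location"]; print(q,round(x["score"],2),np.round([u,v]),px2w(p,u,v).round(), px2w(p,u,v,0 if q!="knob_grip" else 120).round())
    cv2.imwrite(f"pics/{n}0.png",ims[-1])
E
```

```text
[252.86358032 652.3115183  213.2848187 ] [-1.79936612e+02 -1.00390374e-03  1.58811528e+02] [-0.79129405  0.03375375 -0.05078751] 91.39594259611609
top [ 452.    8. 1103.] 434.62847679048457
board 0.63 [276. 218.] [567.  14.  19.] [569.  14.   0.]
clamp 0.84 [240. 205.] [589.  97.  99.] [603. 106.   0.]
knob_grip 0.79 [235. 198.] [596. 102. 167.] [603. 107. 120.]
batten 0.91 [272. 252.] [482.  23.  37.] [483.  24.   0.]
rib 0.67 [343. 174.] [ 679. -157.   20.] [ 683. -160.    0.]
pencil 0.46 [286. 167.] [695. -12.  25.] [700. -13.   0.]
knife 0.89 [387. 228.] [ 541. -267.   12.] [ 542. -270.    0.]
bisque_cup 0.62 [164. 203.] [609. 299.   5.] [610. 301.   0.]
glaze_jar 0.98 [145. 256.] [474. 317.  84.] [476. 343.   0.]
side [ 328. -855.  717.] 509.7510206083666
board 0.75 [283. 255.] [555. -21.  19.] [562.   3.   0.]
clamp 0.83 [284. 219.] [596. 115.  14.] [601. 135.   0.]
knob_grip 0.77 [285. 174.] [588.  87. 158.] [605. 150. 120.]
batten 0.72 [243. 247.] [474.   7.  36.] [482.  53.   0.]
rib 0.96 [362. 287.] [ 680. -163.   25.] [ 692. -139.    0.]
pencil 0.67 [345. 246.] [693. -33.  25.] [707.  -3.   0.]
knife 0.7 [318. 349.] [ 551. -281.   11.] [ 554. -272.    0.]
bisque_cup 0.96 [273. 184.] [606. 266.  24.] [616. 305.   0.]
glaze_jar 0.86 [220. 186.] [471. 302.  16.] [474. 329.   0.]
```

View pics/top0.png

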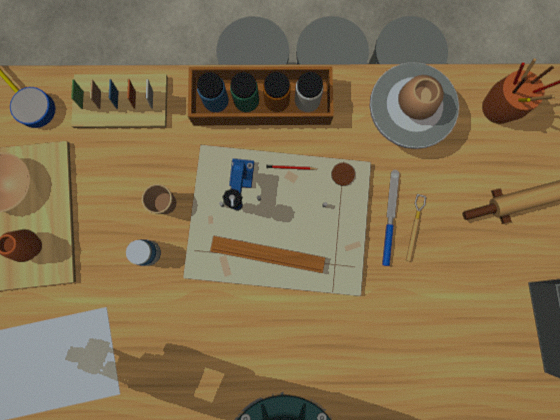

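View pics/side0.png

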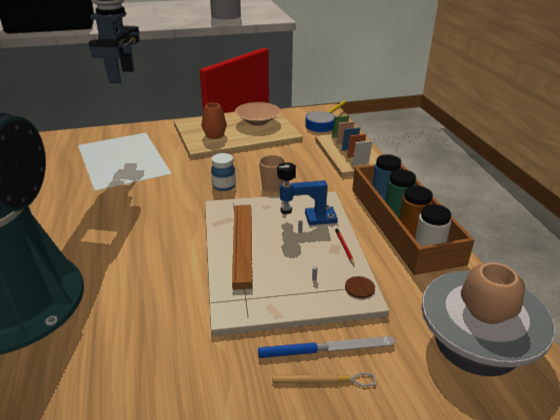

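```bash
cat > m.py <<'E'
from h import *
def load(n):
    return dict(np.load(n+".npz"))
def rect(mask,name):
    pts=mask.astype(np.float32)
    r=cv2.minAreaRect(pts[:,:2]); print(name,len(pts),np.round(r[0],1),np.round(r[1],1),round(r[2],2),"z",np.median(pts[:,2]).round(1)); return r
E
python3 - <<'E'
from m import *
p=load("top");W=cloud(p);hsv=cv2.cvtColor(p["color"],cv2.COLOR_RGB2HSV)
print("batten px hsv",hsv[252,272],"board",hsv[218,276],hsv[235,300])
z=W[...,2]
# heights
print(np.round(z[252,240:310:10],1), np.round(z[235,240:310:10],1))
b=(z>27)&(z<45)&(W[...,0]<540)&(abs(W[...,1])<230)&(W[...,0]>400)
n,l,st,c=cv2.connectedComponentsWithStats(b.astype(np.uint8))
for i in range(1,n):
    if st[i,4]>60: rect(W[l==i],f"batten{i}")
bo=(z>12)&(z<24)&(W[...,0]>350)&(W[...,0]<780)&(abs(W[...,1])<290)
n,l,st,c=cv2.connectedComponentsWithStats(bo.astype(np.uint8))
i=1+np.argmax(st[1:,4]); rect(W[l==i],"board")
# pins
b=(z>35)&(z<60)&(W[...,0]>540)&(W[...,0]<660)&(abs(W[...,1])<230)
n,l,st,c=cv2.connectedComponentsWithStats(b.astype(np.uint8))
for i in range(1,n):
    if st[i,4]>3: print("pin?",st[i],W[l==i].mean(0).round(1))
b=(z>140)&(W[...,0]>540)&(W[...,0]<660)&(abs(W[...,1]-100)<60)
if b.sum(): rect(W[b],"knob")
E
```

```text
batten px hsv [ 14 189 120] board [ 25  51 110] [ 34  40 152]
[34.7 37.8 40.  35.1 37.5 37.6 40.5] [18.1 16.  19.6 18.7 15.2 13.  18.1]Traceback (most recent call last):
  File "<stdin>", line 10, in <module>
  File "m.py", line 6, in rect
    r=cv2.minAreaRect(pts[:,:2]); print(name,len(pts),np.round(r[0],1),np.round(r[1],1),round(r[2],2),"z",np.median(pts[:,2]).round(1)); return r
cv2.error: OpenCV(4.12.0) /io/opencv/modules/imgproc/src/convhull.cpp:143: error: (-215:Assertion failed) total >= 0 && (depth == CV_32F || depth == CV_32S) in function 'convexHull'
```

The top view shows the batten at (212–326, 240–268), the knob at (233,198), a back pin at (329,205) and another near (260,198). The side view confirms the pins at (315,272) and (300,226). Depth is noisy, so I'll segment by colour and intersect the rays with known planes.

```bash
cat > m.py <<'E'
from h import *
def load(n): return dict(np.load(n+".npz"))
def rect(p,mask,name,z,x0=0):
    n,l,st,c=cv2.connectedComponentsWithStats(mask.astype(np.uint8))
    i=1+np.argmax(st[1:,4])
    cnt=max(cv2.findContours((l==i).astype(np.uint8),cv2.RETR_EXTERNAL,cv2.CHAIN_APPROX_NONE)[0],key=len)[:,0]
    P=np.array([px2w(p,u,v,z)[:2] for u,v in cnt],np.float32)
    r=cv2.minAreaRect(P); print(name,st[i],np.round(r[0],1),np.round(r[1],1),round(r[2],2)); return cv2.boxPoints(r)
def batten(p,z=38):
    h=cv2.cvtColor(p["color"],cv2.COLOR_RGB2HSV).astype(int)
    m=(h[...,0]>6)&(h[...,0]<20)&(h[...,1]>150); m[:140]=0;m[300:]=0;m[:,:185]=0;m[:,365:]=0
    return rect(p,m,"batten",z)
E
python3 - <<'E'
from m import *
p=load("top"); h=cv2.cvtColor(p["color"],cv2.COLOR_RGB2HSV).astype(int)
print(batten(p).round(1))
m=(h[...,1]<100); m[:,:178]=0; m[:,378:]=0; m[:140]=0; m[305:]=0
print(rect(p,m,"board",18).round(1))
m=(h[...,2]<45); m[:,:215]=0;m[:,250:]=0;m[:180]=0;m[215:]=0
rect(p,m,"knob",165)
c=p["color"][140:305,180:375,::-1]; c=cv2.resize(c,None,fx=4,fy=3.6,interpolation=cv2.INTER_CUBIC)
c=cv2.resize(p["color"][160:230,205:345,::-1],None,fx=5.5,fy=5.5,interpolation=cv2.INTER_CUBIC)
cv2.imwrite("pics/crop.png",c)
E
```

```text
batten [ 211  236  114   37 1712] [476.9  35.4] [276.5  36.8] 78.63
[[ 431.6  -96.5]
 [ 467.7 -103.8]
 [ 522.2  167.3]
 [ 486.1  174.5]]
board [  183   145   188   151 20731] [565.7   7.3] [440.9 340.7] 83.7
[[ 372.2 -193.1]
 [ 710.9 -230.5]
 [ 759.2  207.7]
 [ 420.6  245.1]]
knob [223 189  19  21 229] [593.7 108.8] [44.3 39.2] 0.21
```

View pics/crop.png

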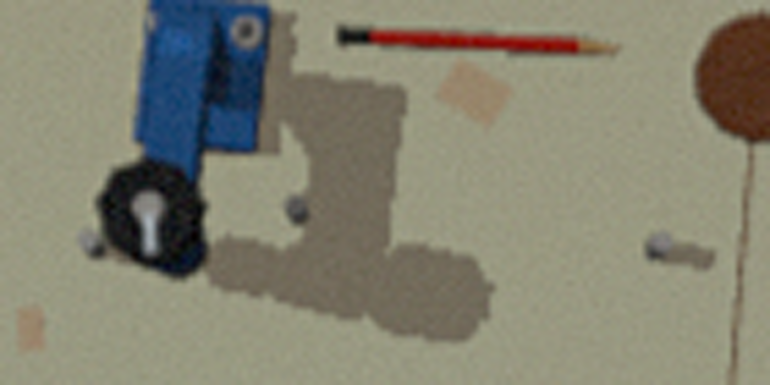

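```bash
cat > d.py <<'E'
# usage: d.py x y z yaw -> fractions
from h import *; import sys
from scipy.spatial.transform import Rotation as Ro
def go(x,y,z,yaw):
    s=get_state(); R=Ro.from_euler("xyz",s["orientation"],degrees=True)
    d=R.inv().apply(np.array([x,y,z])-s["tool_pos"])
    r=(R.inv()*Ro.from_euler("xyz",[180,0,yaw],degrees=True)).as_rotvec(degrees=True)
    print("lin",(d/300).round(4),"rot",(r/90).round(4)," t",round(s["clock"],2),"tcp",np.round(s["tool_pos"],1),"rpy",np.round(s["orientation"],1),"F",np.round(s["wrist_force"],1),"T",np.round(s["wrist_torque"],2),"w",round(s["width"],1),"q",np.round(s["qpos"]))
if __name__=="__main__": go(*map(float,sys.argv[1:]))
E
python3 -m creep '{"linear":[[-0.73,-0.86,0],[-0.73,-0.86,0],[-0.73,-0.86,0],[-0.73,-0.86,0],[-0.73,-0.86,0],[-0.73,-0.86,0],[-0.73,-0.86,0],[-0.73,-0.86,0]],"delta_rot":[[0,0,0.5],[0,0,0.5],[0,0,0.5],[0,0,0.5],[0,0,0.5],[0,0,0.5],[0,0,0.5],[0,0,0.5]],"jaw":[1,1,1,1,1,1,1,1]}' 15
python3 d.py 472 11 100 78.6
```

```text
clock: 1.8
tool_pos: [364.7, 329.8, 214.0]
orientation: [-180.0, 0.0, 113.6]
wrist_force: [-0.2, 0.6, -0.3]
width: 91.1
gripper_force: 0.0
lin [-1.1167 -0.0983  0.3805] rot [1.000e-04 3.000e-04 3.893e-01]  t 1.8 tcp [364.7 329.8 214. ] rpy [-180.     0.   113.6] F [-0.2  0.6 -0.3] T [-0.02 -0.01  0.  ] w 91.1 q [ 39.   3. 123.  -0.  54.  16.]
```

```bash
python3 -m creep '{"linear":[[-1,-0.098,0.1],[-1,-0.098,0.1],[-1,-0.098,0.1],[-1,-0.098,0.1],[-1,-0.098,0.1],[-1,-0.098,0.1],[-1,-0.098,0.2],[-1,-0.098,0.2],[-1,-0.098,0.2]],"delta_rot":[[0,0,0.389],[0,0,0.389],[0,0,0.389],[0,0,0.389],[0,0,0.389],[0,0,0.389],[0,0,0.389],[0,0,0.389],[0,0,0.389]],"jaw":[1,1,1,1,1,1,1,1,1]}' 15
python3 d.py 472 11 60 78.6
python3 - <<'E'
from m import *
p=load("side"); h=cv2.cvtColor(p["color"],cv2.COLOR_RGB2HSV).astype(int)
# pins in top picture
t=load("top")
o=np.array([565.7,7.3]);ex=np.array([.994,-.1095]);ey=np.array([.1095,.994])
for u,v in((324.3,204.5),(259,197.6),(221.7,203.6)):
    w=px2w(t,u,v,48)[:2]; print("pin",w.round(1),((w-o)@ex).round(1),((w-o)@ey).round(1))
b=[(450.,-100.),(504,171)]
# side: batten contour at top
m=(h[...,0]>6)&(h[...,0]<20)&(h[...,1]>150); m[:200]=0;m[290:]=0;m[:,:228]=0;m[:,256:]=0
rect(p,m,"batten side",38)
for w in((45,-110),(45,55)):
    P=np.array([*(o+w[0]*ex+w[1]*ey),48]); c=p["R"]@P+p["t"]; print("side pin px",(c[0]/c[2]*p["fx"]+p["cx"]).round(1),(c[1]/c[2]*p["fy"]+p["cy"]).round(1))
E
```

```text
clock: 2.7
tool_pos: [457.9, 47.3, 154.0]
orientation: [-179.9, 0.0, 78.8]
wrist_force: [-0.7, -0.3, 0.1]
width: 91.4
gripper_force: 0.0
lin [-0.1094  0.0701  0.3133] rot [-0.0009  0.0001  0.0024]  t 2.7 tcp [457.9  47.3 154. ] rpy [-179.9    0.    78.8] F [-0.7 -0.3  0.1] T [-0.12  0.08 -0.08] w 91.4 q [  3.   5. 128.   0.  47.  14.]
pin [ 596.  -104.9] 42.4 -108.2
pin [614.4  55.2] 43.2 52.9
pin [600.2 146.4] 19.1 142.1
batten side [ 233  206   19   83 1447] [474.2  20.5] [291.7  37.6] 78.66
side pin px 314.4 266.5
side pin px 299.9 220.2
```

```bash
python3 -m creep '{"linear":[[-0.109,0.07,0.2],[-0.109,0.07,0.3],[-0.109,0.07,0.37],[-0.109,0.07,0.4],[-0.109,0.07,0.42],[-0.109,0.07,0.438],[-0.109,0.07,0.438]],"delta_rot":[[0,0,0.003],[0,0,0.003],[0,0,0.003],[0,0,0.003],[0,0,0.003],[0,0,0.003],[0,0,0.003]],"jaw":[1,1,1,1,1,1,1]}' 12
python3 d.py 472 11 22 78.6
```

```text
clock: 3.4
tool_pos: [473.0, 10.9, 23.2]
orientation: [179.9, -0.0, 78.6]
wrist_force: [-0.5, 0.4, -0.6]
width: 91.1
gripper_force: 0.0
lin [-0.0005 -0.0033  0.004 ] rot [ 0.0007 -0.0001 -0.0002]  t 3.4 tcp [473.   10.9  23.2] rpy [179.9  -0.   78.6] F [-0.5  0.4 -0.6] T [-0.03  0.1   0.02] w 91.1 q [ -1.  21. 128.   0.  31.  10.]
```

Close softly.

```bash
python3 -m creep '{"linear":[[0,0,0],[0,0,0],[0,0,0],[0,0,0],[0,0,0],[0,0,0],[0,0,0],[0,0,0]],"delta_rot":[[0,0,0],[0,0,0],[0,0,0],[0,0,0],[0,0,0],[0,0,0],[0,0,0],[0,0,0]],"jaw":[-1,-1,-1,-1,-1,-1,-1,-1]}' 12
python3 d.py 472 11 22 78.6
```

```text
clock: 4.2
tool_pos: [472.4, 10.5, 22.5]
orientation: [-180.0, 0.0, 78.5]
wrist_force: [-0.0, -0.2, 0.2]
width: 39.9
gripper_force: 12.0
lin [ 0.0014 -0.0016  0.0018] rot [-0.0001  0.     -0.0007]  t 4.2 tcp [472.4  10.5  22.5] rpy [-180.     0.    78.5] F [-0.  -0.2  0.2] T [-0.06  0.2   0.  ] w 39.9 q [ -2.  21. 128.  -0.  31.  10.]
```

```bash
python3 d.py 540.7 -22.3 22.5 83.7
```

```text
lin [-6.180e-02  2.449e-01  1.000e-04] rot [-0.0001  0.     -0.0574]  t 4.2 tcp [472.4  10.5  22.5] rpy [-180.     0.    78.5] F [-0.  -0.2  0.2] T [-0.06  0.2   0.  ] w 39.9 q [ -2.  21. 128.  -0.  31.  10.]
```

```bash
python3 -m creep '{"linear":[[-0.02,0.03,0],[-0.04,0.07,0],[-0.06,0.12,0],[-0.062,0.17,0],[-0.062,0.21,0],[-0.062,0.24,0],[-0.062,0.245,0],[-0.062,0.245,0]],"delta_rot":[[0,0,0],[0,0,-0.01],[0,0,-0.02],[0,0,-0.03],[0,0,-0.04],[0,0,-0.05],[0,0,-0.057],[0,0,-0.057]],"jaw":[-1,-1,-1,-1,-1,-1,-1,-1]}' 12
python3 d.py 540.7 -22.3 22.5 83.7
python3 - <<'E'
from m import *
p=capture("top"); b=batten(p).round(1);print(b)
E
```

```text
clock: 5.0
tool_pos: [540.9, -22.2, 22.5]
orientation: [180.0, 0.0, 83.7]
wrist_force: [0.0, 0.7, -0.2]
width: 39.8
gripper_force: 12.0
lin [-0.0003 -0.0006 -0.0001] rot [ 0.0001  0.     -0.0001]  t 5.0 tcp [540.9 -22.2  22.5] rpy [180.    0.   83.7] F [ 0.   0.7 -0.2] T [-0.1  -0.03 -0.01] w 39.8 q [ -5.  26. 120.  -0.  34.   1.]
batten [224 214  35  19 511] [553.1  98.8] [83.5 37.3] 83.78
[[530.   59.4]
 [567.1  55.3]
 [576.1 138.3]
 [539.1 142.3]]
```

```bash
python3 -m creep '{"linear":[[0,0.03,0],[0,0.07,0],[0,0.1,0],[0,0.11,0],[0,0.11,0]],"delta_rot":[[0,0,0],[0,0,0],[0,0,0],[0,0,0],[0,0,0]],"jaw":[-1,-1,-1,-1,-1]}' 12
python3 -m creep '{"linear":[[0,0.004,0],[0,0.007,0],[0,0.01,0],[0,0.01,0]],"delta_rot":[[0,0,0],[0,0,0],[0,0,0],[0,0,0]],"jaw":[-1,-1,-1,-1]}' 12
python3 d.py 581 -26 22.5 83.7
python3 -m creep '{"linear":[[0,0.003,0],[0,0.006,0],[0,0.006,0]],"delta_rot":[[0,0,0],[0,0,0],[0,0,0]],"jaw":[-1,-1,-1]}' 12
python3 d.py 581 -26 22.5 83.7
```

```text
clock: 5.55
tool_pos: [573.9, -26.0, 22.4]
orientation: [180.0, -0.0, 83.7]
wrist_force: [-0.1, 0.7, -0.5]
width: 40.4
gripper_force: 12.0
clock: 5.95
tool_pos: [576.5, -26.3, 22.6]
orientation: [180.0, 0.0, 83.7]
wrist_force: [0.1, 0.1, -0.9]
width: 39.4
gripper_force: 12.0
lin [0.0027 0.0146 0.0002] rot [ 0.      0.     -0.0004]  t 5.95 tcp [576.5 -26.3  22.6] rpy [180.    0.   83.7] F [ 0.1  0.1 -0.9] T [-0.11  0.11  0.02] w 39.4 q [ -5.  28. 116.  -0.  36.   1.]
clock: 6.25
tool_pos: [578.5, -26.5, 22.6]
orientation: [180.0, 0.0, 83.7]
wrist_force: [-0.4, -0.0, -1.6]
width: 40.1
gripper_force: 12.0
lin [0.0027 0.0081 0.0003] rot [ 0.0001  0.     -0.0004]  t 6.25 tcp [578.5 -26.5  22.6] rpy [180.    0.   83.7] F [-0.4 -0.  -1.6] T [-0.1   0.07  0.05] w 40.1 q [ -5.  28. 116.  -0.  36.   1.]
```

```bash
for i in 1 2 3; do python3 -m creep '{"linear":[[0,0.003,0],[0,0.003,0]],"delta_rot":[[0,0,0],[0,0,0]],"jaw":[-1,-1]}' 12 >/dev/null
python3 d.py 581 -26 22.5 83.7; done
```

```text
lin [0.0027 0.0052 0.0003] rot [ 0.0001  0.     -0.0004]  t 6.45 tcp [579.4 -26.6  22.6] rpy [180.    0.   83.7] F [-0.1  0.6 -1.7] T [-0.09  0.08  0.03] w 40.1 q [ -5.  28. 116.  -0.  36.   1.]
lin [0.0027 0.0023 0.0002] rot [ 0.0001  0.     -0.0004]  t 6.65 tcp [580.2 -26.7  22.5] rpy [180.    0.   83.7] F [-0.3  0.1 -1.4] T [-0.11  0.08 -0.01] w 39.6 q [ -5.  28. 116.  -0.  36.   1.]
lin [ 0.0028 -0.0008  0.0002] rot [ 0.0001  0.     -0.0005]  t 6.85 tcp [581.1 -26.9  22.6] rpy [180.    0.   83.7] F [-1.4  0.2 -1.2] T [-0.07  0.11 -0.01] w 39.9 q [ -5.  28. 116.  -0.  36.   1.]
```

```bash
for i in 1 2 3; do python3 -m creep '{"linear":[[0,0.003,0],[0,0.003,0]],"delta_rot":[[0,0,0],[0,0,0]],"jaw":[-1,-1]}' 12 >/dev/null
python3 d.py 581 -26 22.5 83.7; done
```

```text
lin [ 0.0027 -0.0038  0.0002] rot [ 0.0001  0.     -0.0004]  t 7.05 tcp [582.1 -26.9  22.6] rpy [180.    0.   83.7] F [-0.1  0.4 -1.3] T [-0.14  0.06 -0.01] w 40.4 q [ -5.  28. 116.  -0.  36.   1.]
lin [ 0.0027 -0.005  -0.0003] rot [-0.0006 -0.     -0.0005]  t 7.25 tcp [582.4 -27.   22.4] rpy [-179.9   -0.    83.7] F [-2.7  0.8  0.3] T [-0.06  0.59 -0.14] w 39.8 q [ -5.  28. 116.   0.  36.   1.]
lin [ 0.0027 -0.0053 -0.0008] rot [-0.0017  0.     -0.0005]  t 7.45 tcp [582.5 -27.   22.2] rpy [-179.8    0.    83.7] F [-7.5  1.2  4.6] T [ 0.08  1.48 -0.07] w 40.1 q [ -5.  28. 116.   0.  36.   1.]
```

```bash
python3 -m creep '{"linear":[[0.005,-0.003,0],[0.01,-0.003,0],[0.01,-0.003,0]],"delta_rot":[[0,0,0],[0,0,0],[0,0,0]],"jaw":[-1,-1,-1]}' 12 >/dev/null
python3 d.py 582.5 -20 22.5 83.7
for i in 1 2 3 4; do python3 -m creep '{"linear":[[0.003,0,0],[0.003,0,0]],"delta_rot":[[0,0,0],[0,0,0]],"jaw":[-1,-1]}' 12 >/dev/null
python3 d.py 582.5 -20 22.5 83.7; done
```

```text
lin [ 0.0128 -0.0024 -0.0005] rot [-0.0005  0.     -0.0004]  t 7.75 tcp [582.8 -23.9  22.4] rpy [-180.     0.    83.7] F [-4.3  0.8 -0.1] T [-0.07  0.79 -0.13] w 40.2 q [ -5.  28. 116.   0.  36.   2.]
lin [ 0.0102 -0.0024 -0.0005] rot [-0.0005  0.     -0.0004]  t 7.95 tcp [582.9 -23.1  22.4] rpy [-180.     0.    83.7] F [-5.1 -0.4 -1.5] T [-0.26  1.   -0.14] w 40.1 q [ -5.  28. 116.  -0.  36.   2.]
lin [ 0.0073 -0.0023 -0.0005] rot [-0.0005  0.     -0.0005]  t 8.15 tcp [582.9 -22.2  22.4] rpy [-180.     0.    83.7] F [-5.3 -0.6 -0.8] T [-0.33  0.99 -0.13] w 39.9 q [ -4.  28. 116.  -0.  36.   2.]
lin [ 0.0043 -0.0023 -0.0004] rot [-0.0005  0.0001 -0.0004]  t 8.35 tcp [583.1 -21.3  22.4] rpy [-180.     0.    83.7] F [-4.4 -0.5 -1.1] T [-0.33  1.03 -0.13] w 39.7 q [ -4.  28. 116.  -0.  36.   2.]
lin [ 0.0013 -0.0023 -0.0005] rot [-0.0005  0.0001 -0.0004]  t 8.55 tcp [583.1 -20.5  22.4] rpy [-180.     0.    83.7] F [-4.8 -1.7 -1.5] T [-0.41  1.02 -0.16] w 39.5 q [ -4.  28. 116.  -0.  36.   2.]
```

```bash

for i in 1 2 3; do python3 -m creep '{"linear":[[0.003,0,0],[0.003,0,0]],"delta_rot":[[0,0,0],[0,0,0]],"jaw":[-1,-1]}' 12 >/dev/null
python3 d.py 582.5 -20 22.5 83.7; done
python3 - <<'E'
from m import *
p=capture("top"); b=batten(p).round(1);print(b)
E
```

```text
lin [-0.0001 -0.0023 -0.0004] rot [-0.0006  0.0005 -0.    ]  t 8.75 tcp [583.2 -20.   22.4] rpy [-180.     0.    83.7] F [-5.4 -7.1 -0.9] T [-1.37  1.19  0.09] w 40.3 q [ -4.  28. 116.  -0.  36.   2.]
lin [-0.0016 -0.0023 -0.0004] rot [-0.0006  0.0009  0.0001]  t 8.95 tcp [583.2 -19.6  22.4] rpy [-1.799e+02  1.000e-01  8.370e+01] F [ -7.7 -12.9   1. ] T [-2.43  1.21  0.05] w 39.8 q [ -4.  28. 116.  -0.  36.   2.]
lin [-0.004  -0.0023 -0.0005] rot [-0.0006  0.001   0.0001]  t 9.15 tcp [583.3 -18.9  22.4] rpy [-1.799e+02  1.000e-01  8.370e+01] F [ -7.2 -14.9   0.3] T [-2.83  1.27  0.02] w 40.2 q [ -4.  28. 116.  -0.  36.   2.]
batten [332 163  22  22 352] [ 674.2 -154.6] [53.6 52.7] 62.47
[[ 638.4 -166.1]
 [ 685.2 -190.5]
 [ 709.9 -143. ]
 [ 663.2 -118.6]]
```

```bash

python3 -m creep '{"linear":[[0,0,0],[0,0,0],[0,0,0],[0,0,0],[0,0,-0.03],[0,0,-0.1],[0,0,-0.25],[0,0,-0.4],[0,0,-0.55],[0,0,-0.67]],"delta_rot":[[0,0,0],[0,0,0],[0,0,0],[0,0,0],[0,0,0],[0,0,0],[0,0,0],[0,0,0],[0,0,0],[0,0,0]],"jaw":[1,1,1,1,1,1,1,1,1,1]}' 12
python3 -m creep '{"linear":[[-0.15,-0.15,0],[-0.3,-0.3,0],[-0.45,-0.45,0],[-0.6,-0.5,0],[-0.7,-0.5,0],[-0.7,-0.5,0]],"delta_rot":[[0,0,-0.095],[0,0,-0.19],[0,0,-0.28],[0,0,-0.38],[0,0,-0.47],[0,0,-0.57]],"jaw":[1,1,1,1,1,1]}' 12
python3 d.py 582.5 -20 222 83.7
python3 - <<'E'
from m import *
p=capture("top"); b=batten(p).round(1);print(b)
q=capture("side")
for n,x in(("top",p),("side",q)):
    np.savez(n+"1.npz",**{k:x[k] for k in("color","range_z","fx","fy","cx","cy","R","t")})
    print([ (r["score"],r["location"]) for r in spot_point(x,"knob_grip")[:1]])
a=cv2.resize(p["color"][145:265,195:355,::-1],(560,420),interpolation=cv2.INTER_CUBIC)
cv2.imwrite("pics/b.png",a)
a=cv2.resize(q["color"][150:300,200:400,::-1],(800,600),interpolation=cv2.INTER_CUBIC)
cv2.imwrite("pics/b2.png",a)
E
```

```text
clock: 10.2
tool_pos: [584.2, -17.7, 227.1]
orientation: [179.9, -0.0, 83.7]
wrist_force: [-0.3, 0.0, -0.2]
width: 91.0
gripper_force: 0.0
clock: 10.8
tool_pos: [410.3, -211.7, 224.4]
orientation: [180.0, 0.1, 132.5]
wrist_force: [0.1, -0.2, -0.4]
width: 90.9
gripper_force: 0.0
lin [0.0831 0.8548 0.0083] rot [5.000e-04 7.000e-04 5.423e-01]  t 10.8 tcp [ 410.3 -211.7  224.4] rpy [1.800e+02 1.000e-01 1.325e+02] F [ 0.1 -0.2 -0.4] T [-0.04 -0.   -0.01] w 90.9 q [-30.  -1. 126.  -0.  56. -73.]
batten [ 224  199  112   24 1484] [585.1   5. ] [275.8  38.7] 83.64
[[ 550.5 -129.8]
 [ 589.  -134.1]
 [ 619.6  139.9]
 [ 581.1  144.2]]
[(0.79, [232.4, 197.6])]
[(0.71, [285.3, 173.8])]
```

View pics/b.png

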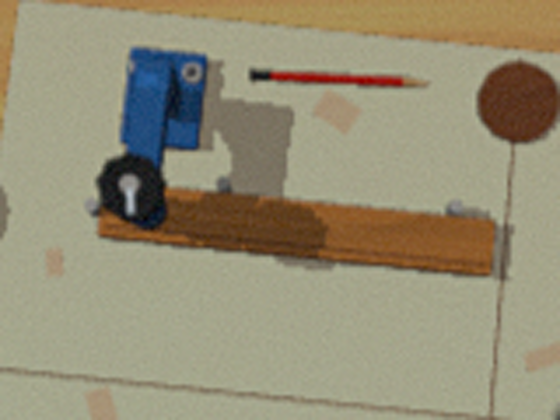

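View pics/b2.png

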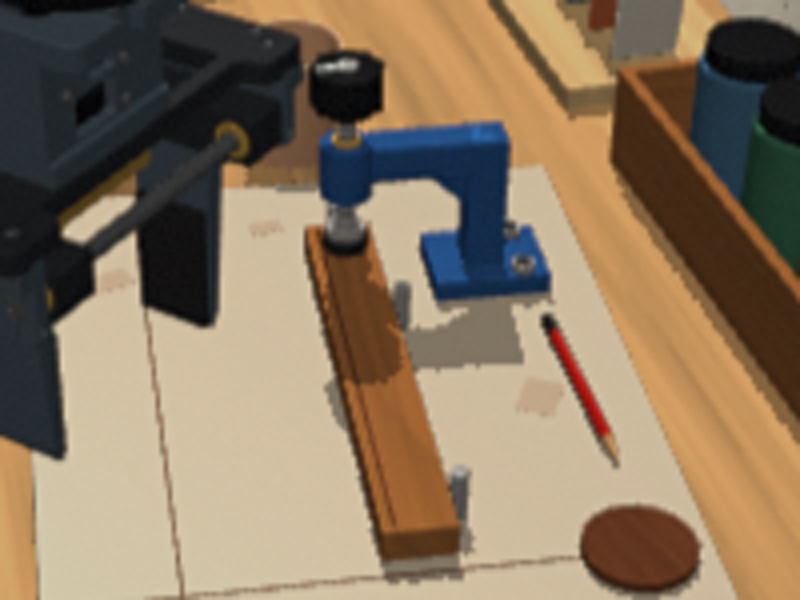

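```bash
python3 - <<'E'
from m import *
p=load("top1");q=load("side1")
def tri(a,b):
    A=[];B=[]
    for c,(u,v) in((p,a),(q,b)):
        R=c["R"];t=c["t"];x=(u-c["cx"])/c["fx"];y=(v-c["cy"])/c["fy"]
        A+=[R[0]-x*R[2],R[1]-y*R[2]];B+=[x*t[2]-t[0],y*t[2]-t[1]]
    return np.linalg.lstsq(np.array(A),np.array(B),rcond=None)[0].round(1)
print(tri((232.4,197.6),(285.3,173.8)),tri((232.1,199.3),(286.3,166.3)))
W=cloud(p); m=W[190:208,224:241]; z=m[...,2]; k=z>140; print(np.percentile(z[k],[10,50,90]).round(1),m[k].mean(0).round(1))
W=cloud(q); m=W[163:180,277:297]; z=m[...,2]; k=(z>110)&(z<200); print(np.percentile(z[k],[5,50,95]).round(1),m[k].mean(0).round(1))
h=cv2.cvtColor(p["color"],cv2.COLOR_RGB2HSV).astype(int)
m=(h[...,2]<45); m[:,:215]=0;m[:,250:]=0;m[:180]=0;m[215:]=0
for z in(155,160,165): rect(p,m,z,z)
E
```

```text
[597.8 110.7 143.2] [595.  108.4 163.5]
[161.9 165.  167.2] [594.1 107.8 174.5]
[142.5 160.6 166.3] [594.   98.8 157.5]
155 [224 189  18  22 223] [595.7 106.9] [44.7 39.1] 68.9
160 [224 189  18  22 223] [594.9 106.3] [44.5 38.9] 68.9
165 [224 189  18  22 223] [594.2 105.8] [44.3 38.7] 68.9
```

```bash

python3 -m creep '{"linear":[[0.1,0.1,0],[0.2,0.2,0],[0.3,0.3,0],[0.33,0.45,0],[0.35,0.6,0],[0.35,0.75,0],[0.35,0.9,0],[0.36,1,0],[0.36,1,0]],"delta_rot":[[0,0,-0.09],[0,0,-0.18],[0,0,-0.27],[0,0,-0.36],[0,0,-0.45],[0,0,-0.54],[0,0,-0.63],[0,0,-0.72],[0,0,-0.81]],"jaw":[1,1,1,1,1,1,1,1,1]}' 12
python3 d.py 596.5 108.5 180 -96
```

```text
clock: 11.9
tool_pos: [563.0, 75.5, 223.7]
orientation: [180.0, 0.0, -154.5]
wrist_force: [-0.2, -1.4, -0.2]
width: 91.1
gripper_force: 0.0
lin [-0.1481  0.051   0.1456] rot [-2.000e-04  5.000e-04 -6.497e-01]  t 11.9 tcp [563.   75.5 223.7] rpy [ 180.     0.  -154.5] F [-0.2 -1.4 -0.2] T [0.06 0.   0.02] w 91.1 q [   5.    9.  115.    0.   56. -110.]
```

```bash

python3 -m creep '{"linear":[[-0.1,0.05,0],[-0.148,0.051,0],[-0.148,0.051,0],[-0.148,0.051,0],[-0.148,0.051,0.05],[-0.148,0.051,0.1],[-0.148,0.051,0.14],[-0.148,0.051,0.14]],"delta_rot":[[0,0,-0.09],[0,0,-0.18],[0,0,-0.27],[0,0,-0.36],[0,0,-0.45],[0,0,-0.54],[0,0,-0.63],[0,0,-0.65]],"jaw":[1,1,1,1,1,1,1,1]}' 12
python3 d.py 596.5 108.5 134 -96
python3 - <<'E'
from m import *
p=capture("side")
a=cv2.resize(p["color"][90:240,200:400,::-1],(800,600),interpolation=cv2.INTER_CUBIC)
cv2.imwrite("pics/c.png",a)
E
```

```text
clock: 12.7
tool_pos: [593.5, 105.8, 180.0]
orientation: [179.9, -0.0, -96.1]
wrist_force: [0.0, -0.3, 0.3]
width: 91.0
gripper_force: 0.0
lin [-0.0101 -0.0093  0.1532] rot [ 0.0016 -0.0003 -0.0014]  t 12.7 tcp [593.5 105.8 180. ] rpy [179.9  -0.  -96.1] F [ 0.  -0.3  0.3] T [0.09 0.11 0.04] w 91.0 q [   8.   16.  112.    0.   53. -166.]
```

View pics/c.png

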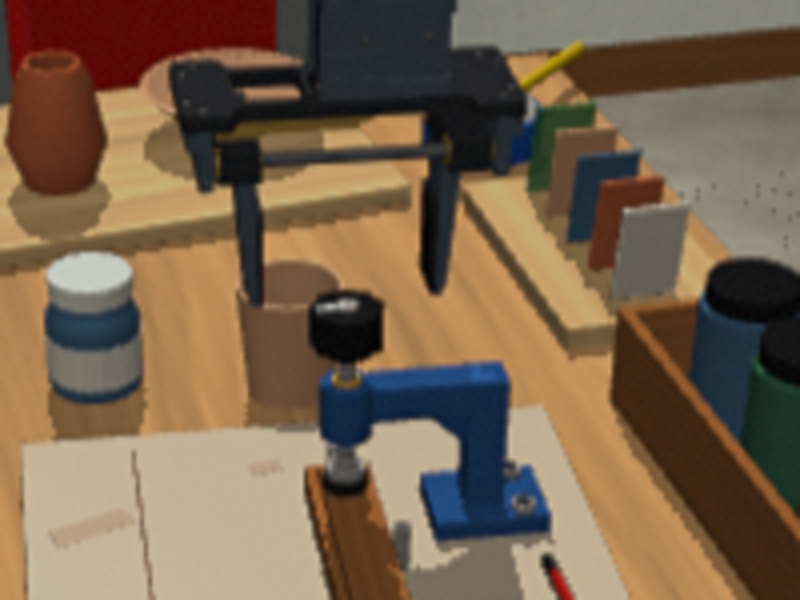

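```bash

python3 -m creep '{"linear":[[-0.008,-0.008,0.03],[-0.008,-0.008,0.07],[-0.008,-0.008,0.11],[-0.008,-0.008,0.14],[-0.008,-0.008,0.15],[-0.008,-0.008,0.15]],"delta_rot":[[0,0,0],[0,0,0],[0,0,0],[0,0,0],[0,0,0],[0,0,0]],"jaw":[1,1,1,1,1,1]}' 5
python3 d.py 596.5 108.5 134 -96
python3 -m creep '{"linear":[[0,0,0],[0,0,0],[0,0,0],[0,0,0],[0,0,0],[0,0,0],[0,0,0],[0,0,0]],"delta_rot":[[0,0,0],[0,0,0],[0,0,0],[0,0,0],[0,0,0],[0,0,0],[0,0,0],[0,0,0]],"jaw":[-1,-1,-1,-1,-1,-1,-1,-1]}' 5
python3 d.py 596.5 108.5 134 -96
```

```text
clock: 13.35
tool_pos: [597.1, 106.4, 135.9]
orientation: [179.9, -0.0, -96.4]
wrist_force: [0.6, 0.0, 0.8]
width: 91.1
gripper_force: 0.0
lin [-0.0066  0.0027  0.0062] rot [ 0.0006 -0.0002 -0.0042]  t 13.35 tcp [597.1 106.4 135.9] rpy [179.9  -0.  -96.4] F [0.6 0.  0.8] T [ 0.07  0.13 -0.07] w 91.1 q [   8.   19.  112.   -0.   48. -166.]
clock: 14.15
tool_pos: [597.2, 106.6, 136.6]
orientation: [180.0, -0.0, -96.4]
wrist_force: [-2.0, -0.4, 2.8]
width: 41.2
gripper_force: 5.0
lin [-0.0061  0.0031  0.0085] rot [ 0.0002 -0.     -0.004 ]  t 14.15 tcp [597.2 106.6 136.6] rpy [180.   -0.  -96.4] F [-2.  -0.4  2.8] T [ 0.15  0.46 -0.02] w 41.2 q [   8.   19.  112.    0.   48. -166.]
```

```bash
cat > r.py <<'E'
from h import *
s=get_state(); o=s["orientation"]
print("t %.2f yaw %.2f q6 %.2f dq6 %.1f tcp %s F %s Tz %.3f T6 %.3f w %.1f g %.1f"%(s["clock"],o[2],s["qpos"][5],s["dq"][5],np.round(s["tool_pos"],1),np.round(s["wrist_force"],1),s["wrist_torque"][2],s["joint_efforts"][5],s["width"],s["gripper_force"]))
E
python3 -m creep '{"linear":[[0,0,0],[0,0,0]],"delta_rot":[[0,0,0],[0,0,0]],"jaw":[-1,-1]}' 35 >/dev/null; python3 r.py
for i in 1 2 3 4 5 6; do python3 -m creep '{"linear":[[0,0,0.0005],[0,0,0.001]],"delta_rot":[[0,0,0.05],[0,0,0.1]],"jaw":[-1,-1]}' 35 >/dev/null; python3 r.py; done
```

```text
t 14.35 yaw -96.35 q6 -165.73 dq6 -0.0 tcp [597.2 106.6 136.5] F [-2.7  1.   3.4] Tz -0.041 T6 0.007 w 40.2 g 35.0
t 14.55 yaw -105.51 q6 -156.57 dq6 45.0 tcp [596.9 106.6 136.2] F [-7.8  1.7  7. ] Tz 0.247 T6 -1.544 w 40.5 g 35.0
t 14.75 yaw -114.52 q6 -147.56 dq6 44.7 tcp [596.5 106.7 135.9] F [-9.9  2.7  8.9] Tz 0.202 T6 -1.409 w 40.5 g 35.0
t 14.95 yaw -123.52 q6 -138.56 dq6 44.7 tcp [596.2 106.9 135.5] F [-11.8   5.6  10. ] Tz 0.224 T6 -1.405 w 40.2 g 35.0
t 15.15 yaw -132.53 q6 -129.56 dq6 44.8 tcp [595.9 107.1 135.2] F [-15.    7.4  12.8] Tz 0.253 T6 -1.398 w 40.4 g 35.0
t 15.35 yaw -141.54 q6 -120.56 dq6 44.7 tcp [595.7 107.3 135. ] F [-16.1  10.2  12. ] Tz 0.270 T6 -1.394 w 40.7 g 35.0
t 15.55 yaw -150.54 q6 -111.56 dq6 44.8 tcp [595.4 107.7 134.6] F [-17.6  12.6  14.2] Tz 0.205 T6 -1.389 w 40.4 g 35.0
```

```bash

python3 -m creep '{"linear":[[0,0,0],[0,0,0],[0,0,0]],"delta_rot":[[0,0,0],[0,0,0],[0,0,0]],"jaw":[0.3,0.3,0.3]}' 35 >/dev/null; python3 r.py;python3 d.py 594.5 108.6 134 -150.5
```

```text
t 15.85 yaw -150.34 q6 -111.75 dq6 0.1 tcp [597.7 106.5 134.8] F [ 0.7  0.6 -0.6] Tz -0.027 T6 0.015 w 58.6 g 0.0
lin [0.0057 0.0114 0.0026] rot [-0.0002  0.0003  0.0018]  t 15.85 tcp [597.7 106.5 134.8] rpy [-180.     0.  -150.3] F [ 0.7  0.6 -0.6] T [ 0.04  0.07 -0.03] w 58.6 q [   8.   20.  112.   -0.   48. -112.]
```

```bash

python3 -m creep '{"linear":[[0.006,0.011,0],[0.006,0.011,0],[0.006,0.011,0],[0.006,0.011,0],[0.006,0.011,0]],"delta_rot":[[0,0,0],[0,0,0],[0,0,0],[0,0,0],[0,0,0]],"jaw":[0.3,0.3,-1,-1,-1]}' 5 >/dev/null; python3 r.py
python3 -m creep '{"linear":[[0,0,0],[0,0,0]],"delta_rot":[[0,0,0],[0,0,0]],"jaw":[-1,-1]}' 35 >/dev/null; python3 r.py
for i in 1 2 3; do python3 -m creep '{"linear":[[0,0,0.0005],[0,0,0.001]],"delta_rot":[[0,0,0.05],[0,0,0.1]],"jaw":[-1,-1]}' 35 >/dev/null; python3 r.py; done
```

```text
t 16.35 yaw -150.34 q6 -111.51 dq6 0.0 tcp [594.5 108.2 134.8] F [ 3.2 -6.8 -1.3] Tz -0.036 T6 -0.061 w 40.8 g 5.0
t 16.55 yaw -150.35 q6 -111.50 dq6 -0.1 tcp [594.5 108.2 134.8] F [ 3.4 -5.4 -0.7] Tz -0.040 T6 -0.030 w 40.2 g 35.0
t 16.75 yaw -159.52 q6 -102.34 dq6 45.1 tcp [594.3 108.4 134.5] F [ 0.4  0.6 -0.4] Tz 0.158 T6 -1.555 w 40.1 g 35.0
t 16.95 yaw -168.54 q6 -93.33 dq6 44.7 tcp [594.2 108.8 134.2] F [-0.7  3.4  0. ] Tz 0.190 T6 -1.411 w 40.3 g 35.0
t 17.15 yaw -177.54 q6 -84.33 dq6 44.7 tcp [594.2 109.2 133.9] F [0.2 7.5 1.1] Tz 0.245 T6 -1.398 w 40.5 g 35.0
```

```bash

for i in 1 2 3; do python3 -m creep '{"linear":[[0,0.0007,0.0005],[0,0.0015,0.001]],"delta_rot":[[0,0,0.05],[0,0,0.1]],"jaw":[-1,-1]}' 35 >/dev/null; python3 r.py; done
```

```text
t 17.35 yaw 173.46 q6 -75.29 dq6 44.9 tcp [594.2 109.7 133.6] F [ 0.1  7.5 -0.8] Tz 0.280 T6 -1.409 w 40.4 g 35.0
t 17.55 yaw 164.46 q6 -66.25 dq6 45.0 tcp [594.3 110.2 133.3] F [0.1 8.  0.1] Tz 0.235 T6 -1.407 w 40.3 g 35.0
t 17.75 yaw 155.46 q6 -57.21 dq6 44.9 tcp [594.4 110.7 133. ] F [ 0.3  7.4 -0.7] Tz 0.241 T6 -1.406 w 40.5 g 35.0
```

```bash

for i in 1 2 3; do python3 -m creep '{"linear":[[0.0005,0.0006,0.0005],[0.001,0.0012,0.001]],"delta_rot":[[0,0,0.05],[0,0,0.1]],"jaw":[-1,-1]}' 35 >/dev/null; python3 r.py; done
```

```text
t 17.95 yaw 146.47 q6 -48.17 dq6 44.9 tcp [594.6 111.2 132.7] F [ 3.4  8.3 -4. ] Tz 0.213 T6 -1.399 w 40.1 g 35.0
t 18.15 yaw 137.47 q6 -39.12 dq6 44.9 tcp [594.9 111.6 132.5] F [ 5.9  7.  -5.2] Tz 0.279 T6 -1.392 w 40.4 g 35.0
t 18.35 yaw 128.47 q6 -30.08 dq6 44.9 tcp [595.2 112.  132.2] F [ 7.6  5.9 -6.8] Tz 0.222 T6 -1.385 w 40.5 g 35.0
```

```bash

python3 -m creep '{"linear":[[0,0,0],[0,0,0],[0,0,0]],"delta_rot":[[0,0,0],[0,0,0],[0,0,0]],"jaw":[0.3,0.3,0.3]}' 35 >/dev/null; python3 d.py 597 109.7 132.5 128.5
```

```text
lin [-0.0099  0.0046 -0.0016] rot [-0.0002 -0.0001  0.0021]  t 18.65 tcp [594.1 111.2 132. ] rpy [-180.    -0.   128.7] F [-0.7 -0.3  0.7] T [-0.02 -0.07  0.04] w 58.3 q [  8.  20. 113.  -0.  48. -30.]
```

```bash

python3 -m creep '{"linear":[[-0.01,0.0046,0],[-0.01,0.0046,0],[-0.01,0.0046,0],[-0.01,0.0046,0],[-0.01,0.0046,0]],"delta_rot":[[0,0,0],[0,0,0],[0,0,0],[0,0,0],[0,0,0]],"jaw":[0.3,0.3,-1,-1,-1]}' 5 >/dev/null; python3 r.py
python3 -m creep '{"linear":[[0,0,0],[0,0,0]],"delta_rot":[[0,0,0],[0,0,0]],"jaw":[-1,-1]}' 35 >/dev/null; python3 r.py
for i in 1 2 3; do python3 -m creep '{"linear":[[0,0,0.0005],[0,0,0.001]],"delta_rot":[[0,0,0.05],[0,0,0.1]],"jaw":[-1,-1]}' 35 >/dev/null; python3 r.py; done
```

```text
t 19.15 yaw 128.64 q6 -30.43 dq6 -0.0 tcp [597.2 109.8 132.1] F [ 0.8  1.4 -0.9] Tz 0.039 T6 0.000 w 40.7 g 5.0
t 19.35 yaw 128.65 q6 -30.43 dq6 0.0 tcp [597.2 109.8 132.1] F [ 1.2  1.7 -0.8] Tz 0.020 T6 -0.002 w 40.5 g 35.0
t 19.55 yaw 119.49 q6 -21.27 dq6 45.0 tcp [597.3 109.8 131.8] F [ 2.   0.8 -1.6] Tz 0.250 T6 -1.550 w 40.4 g 35.0
t 19.75 yaw 110.48 q6 -12.26 dq6 44.6 tcp [597.3 109.8 131.4] F [ 2.   1.4 -2. ] Tz 0.188 T6 -1.419 w 40.4 g 35.0
t 19.95 yaw 101.48 q6 -3.26 dq6 44.7 tcp [597.3 109.9 131.2] F [ 1.8  0.2 -2.8] Tz 0.232 T6 -1.418 w 40.4 g 35.0
```

```bash

for i in 1 2 3; do python3 -m creep '{"linear":[[0,0,0.0005],[0,0,0.001]],"delta_rot":[[0,0,0.05],[0,0,0.1]],"jaw":[-1,-1]}' 35 >/dev/null; python3 r.py; done
```

```text
t 20.15 yaw 92.48 q6 5.74 dq6 44.7 tcp [597.4 109.8 130.9] F [ 3.1  1.3 -2.6] Tz 0.233 T6 -1.418 w 40.4 g 35.0
t 20.35 yaw 83.48 q6 14.74 dq6 44.6 tcp [597.4 109.9 130.6] F [ 3.5  2.1 -2.4] Tz 0.257 T6 -1.417 w 40.3 g 35.0
t 20.55 yaw 74.48 q6 23.74 dq6 44.7 tcp [597.5 109.9 130.3] F [ 4.1  1.7 -2.3] Tz 0.278 T6 -1.416 w 40.2 g 35.0
```

```bash

for i in 1 2 3; do python3 -m creep '{"linear":[[0,0,0.0005],[0,0,0.001]],"delta_rot":[[0,0,0.05],[0,0,0.1]],"jaw":[-1,-1]}' 35 >/dev/null; python3 r.py; done
```

```text
t 20.75 yaw 65.48 q6 32.74 dq6 44.8 tcp [597.5 109.8 130. ] F [ 4.1  1.5 -3.4] Tz 0.209 T6 -1.413 w 40.0 g 35.0
t 20.95 yaw 56.49 q6 41.74 dq6 44.6 tcp [597.5 109.8 129.7] F [ 3.8  1.1 -3.4] Tz 0.219 T6 -1.405 w 40.1 g 35.0
t 21.15 yaw 47.48 q6 50.74 dq6 44.7 tcp [597.6 109.8 129.4] F [ 3.8  0.8 -2.6] Tz 0.243 T6 -1.393 w 40.6 g 35.0
```

```bash

for i in 1 2 3; do python3 -m creep '{"linear":[[0,0,0.0005],[0,0,0.001]],"delta_rot":[[0,0,0.05],[0,0,0.1]],"jaw":[-1,-1]}' 35 >/dev/null; python3 r.py; done
```

```text
t 21.35 yaw 38.49 q6 59.74 dq6 44.6 tcp [597.6 109.8 129.1] F [ 4.1  0.4 -2.6] Tz 0.257 T6 -1.382 w 40.1 g 35.0
t 21.55 yaw 29.49 q6 68.74 dq6 44.6 tcp [597.7 109.7 128.9] F [ 4.7 -0.2 -2.7] Tz 0.317 T6 -1.370 w 39.9 g 35.0
t 21.75 yaw 20.49 q6 77.74 dq6 44.7 tcp [597.7 109.7 128.6] F [ 4.1 -0.4 -1.9] Tz 0.296 T6 -1.357 w 40.8 g 35.0
```

```bash

for i in 1 2 3; do python3 -m creep '{"linear":[[0,0,0.0005],[0,0,0.001]],"delta_rot":[[0,0,0.05],[0,0,0.1]],"jaw":[-1,-1]}' 35 >/dev/null; python3 r.py; done
```

```text
t 21.95 yaw 11.49 q6 86.74 dq6 44.7 tcp [597.7 109.6 128.3] F [ 4.5 -0.9 -1.6] Tz 0.320 T6 -1.344 w 40.5 g 35.0
t 22.15 yaw 2.49 q6 95.74 dq6 44.7 tcp [597.7 109.6 128. ] F [ 4.4 -1.4 -1.6] Tz 0.273 T6 -1.331 w 40.4 g 35.0
t 22.35 yaw -6.50 q6 104.74 dq6 44.7 tcp [597.7 109.6 127.7] F [ 3.8 -1.8 -0.8] Tz 0.343 T6 -1.317 w 40.2 g 35.0
```

```bash

python3 -m creep '{"linear":[[0,0,0.0005],[0,0,0.001]],"delta_rot":[[0,0,0.05],[0,0,0.1]],"jaw":[-1,-1]}' 35 >/dev/null; python3 r.py
python3 -m creep '{"linear":[[0,0,0.0005],[0,0,0.0007],[0,0,0.0007]],"delta_rot":[[0,0,0.05],[0,0,0.07],[0,0,0.07]],"jaw":[-1,-1,-1]}' 35 >/dev/null; python3 r.py
python3 -m creep '{"linear":[[0,0,0],[0,0,0],[0,0,0],[0,0,0],[0,0,0],[0,0,-0.05],[0,0,-0.12],[0,0,-0.25],[0,0,-0.35]],"delta_rot":[[0,0,0],[0,0,0],[0,0,0],[0,0,0],[0,0,0],[0,0,0],[0,0,0],[0,0,0],[0,0,0]],"jaw":[1,1,1,1,1,1,1,1,1]}' 35 >/dev/null; python3 r.py
```

```text
t 22.55 yaw -15.50 q6 113.74 dq6 44.7 tcp [597.7 109.5 127.5] F [ 3.4 -2.5 -0.7] Tz 0.356 T6 -1.304 w 40.8 g 35.0
t 22.85 yaw -21.66 q6 119.89 dq6 -2.2 tcp [597.6 109.5 127.3] F [ 4.8 -3.8 -0.1] Tz -0.083 T6 0.695 w 40.2 g 35.0
t 23.75 yaw -21.65 q6 119.87 dq6 0.0 tcp [597.4 109.8 235. ] F [0.3 0.4 0.5] Tz 0.026 T6 0.000 w 91.2 g 0.0
```

```bash

python3 -m creep '{"linear":[[-0.1,0.1,-0.05],[-0.2,0.2,-0.1],[-0.3,0.3,-0.1],[-0.4,0.4,-0.1],[-0.5,0.5,-0.1],[-0.5,0.5,-0.1]],"delta_rot":[[0,0,0],[0,0,0],[0,0,0],[0,0,0],[0,0,0],[0,0,0]],"jaw":[1,1,1,1,1,1]}' 35 >/dev/null; python3 r.py
python3 - <<'E'
from m import *
p=capture("top"); batten(p)
a=cv2.resize(p["color"][145:265,195:355,::-1],(560,420),interpolation=cv2.INTER_CUBIC)
cv2.imwrite("pics/e.png",a)
E
```

```text
t 24.35 yaw -21.71 q6 111.92 dq6 2.0 tcp [398.8  24.7 262.5] F [ 1.5 -0.9  0.2] Tz -0.018 T6 -0.553 w 91.5 g 0.0
batten [ 224  199  112   24 1474] [585.1   5. ] [275.8  38.7] 83.64
```

View pics/e.png

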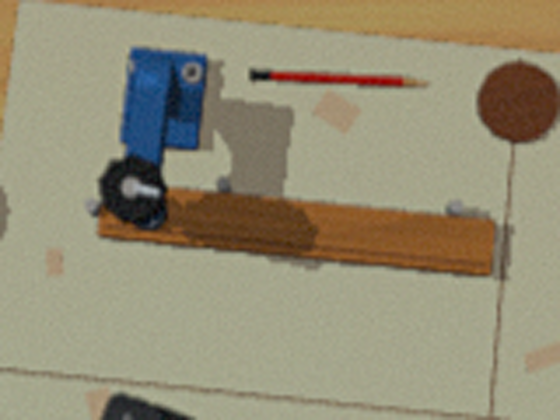

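The batten hasn't moved and still sits against the pins. The knob's pointer has turned about 285°, which matches the commanded turn, so nothing slipped. Handing in.

```bash
python3 -c "
from cell import *
print(close_job())"
```

```text
the job is handed in; nothing more can be done
None
```

I handed the job in at about 24 s of the 72 s: the batten sits snug against all three pins, the knob is about a quarter turn (82–89° by my estimate) past first touch and let go, and the other things on the board are where they were; no verdict came back.

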